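# Hang the skimmer back between its neighbours

## Robot

A 6-joint arm with a two-finger parallel gripper is mounted at the origin on a cart in front of the work surface, level with it; the furniture and walls round the work are solid. World frame = base frame: x ahead of the robot, y to its left, z up, the work surface at z = 0. Lengths are in m, angles in rad, forces in N, time in s.
With the tool pointing down it reaches from about 0.275 to 0.85 m from the base axis. Payload 5.2 kg.
Tool frame: the origin (TCP) lies between the finger pads; the fingertips stand 14 mm ahead of it and the grasp point (between the pads) lies 5 mm behind it; z points along the fingers, y is the line along which they close (so a half turn about z gives the same grasp; the last joint's range is limited). The gripper opens to 85 mm and grips with 20 to 120 N. Pads are 22 mm wide; open, the fingers measure 114 mm over their backs; the gripper's body (76 mm by 85 mm) begins 54 mm behind the grasp point. The pads swing forward as they close: fully open they stand 13 mm farther back than shut.
Start: joints at [1.072, 0.259, 1.535, -0, 1.348, -0.203], TCP at [0.16, 0.526, 0.245] pointing down, gripper open.
Joint ranges: [-3.14, 3.14], [-0.91, 2.08], [0.19, 2.58], [-1.22, 4.36], [0.22, 2.71], [-3.12, 3.12]. Speed limits (rad/s): [2.57, 2.57, 3.14, 3.14, 3.14, 3.14].

## Interface

Orientations are given as a unit quaternion [w, x, y, z].
In Python, from plant import env gives the robot as it stands. The module is installed in compiled form; this text tells all that it offers.
- The arm moves only by the tool apply_moves, never from a script. Its argument "commands" is a list of rows, each a list of 7 numbers: the shift along the world's x, y, z in mm, then the turn, a rotation vector about the world's x, y, z in rad, then the closure, from 0 (fully open) to 1 (shut). In form: [[x, y, z, rx, ry, rz, hand], ...]. A call has 1 to 20 rows; each row is the pose to reach, as a shift and turn from the pose commanded when the call began; what a row does not reach only later rows make up. A row lasts 1/8 s, in which the tool goes at most 62.5 mm and 10.7 degrees, less where a joint would pass 70% of its speed; a pose out of reach is approached as far as the arm can. A call with a gripper value outside its range is refused whole. The fingers move at their own pace and stop on an object; "force" is the grip in N (left out, the last holds). Time passes only in rows, so rows that repeat a pose let the fingers close. It gives the time, the measured TCP pose, the force, the opening and the grip force at its end, in the units of the state.
- env.observe(): the state, without advancing time (a new reading comes with each control period).
- env.capture(name): name is "side" or "top"; returns a dict with "pixels" (420x560x3 uint8, red, green, blue), "z_map" (420x560 float32, m along the optical axis (not along the pixel's ray), 0 where there is no reading), "mtx" (3x3 intrinsics, pixels), "pose" (4x4, takes a point from camera to world coordinates). Camera axes: x right, y up, looking along -z (the intrinsics and any distortion apply to the point x, -y, -z); pixel columns grow to the right and rows downward; lengths in m; the calibration is good to about 2 mm. A picture is of the moment at which its call begins.
- env.sign_off(): hands the job in; it is judged then, once.
The state is a dict: "time": time; "qpos": joint angles; "qvel": joint speeds; "effort": joint torques, N m; "tool_pos": TCP position; "orientation": TCP orientation; "ft_force": force on the tool from outside, world axes, zero at the start; "ft_torque": the same for the moment, N m; "opening": finger opening in m; "finger_force": force on a finger pad.
Only numpy, scipy, OpenCV 4.12 (cv2) and the standard library are available. Lean on these libraries where they do the work, as an engineer would, in place of code of your own. Each camera call takes 0.05 s, during which the arm holds its last target. There are 200 camera calls.

## Task

Take the blue-handled skimmer off the little drying stand and hang it by its hook in the notch of the red saddle in the middle of the wooden rack's rail, between the two utensils hanging there, without dislodging those. The saddle may have slid a little along the rail, so feel for its notch; keep hold of the skimmer and press gently until its hook has dropped fully home in the notch, then let go and leave it hanging upright.

Things in the scene. Friction and masses are not known exactly. Their poses are not given: they have to be found in the camera images.
- skimmer_grip (a point): Centre of the skimmer's blue grip, 10 mm thick (its x), 18 wide (its y), 66 tall (z, up the handle away from the head). 70 to 130 g. It starts hanging by its hook on the drying stand, turned as the stand is; its hook is on the +x side. To take it off, lift it straight up 30 mm or more, then move it along its -x.
- skimmer: Skimmer; origin at the middle of the underside of its hook's flat bridge (14 mm wide in y, 5 thick), 42 mm below and 12 mm in +x of the grip's centre; axes as the grip's. Hook mouth x -8 to +8 mm, open downward; back leg 4 mm thick, ends at z = -22 mm. Shaft 12 mm wide at x = -12 mm, cranked below z = -76 mm to x = +2.
- skimmer_head (a point): Centre of the skimmer's flat round perforated head: 56 mm in diameter, 4 mm thick in x. It lies 128 mm below the hook bridge's underside and 170 mm below the grip's centre, 14 mm in +x of it.
- stand: Drying stand, fixed: dark base 120 x 130 mm, origin at the centre of its underside. Two posts at y = +-45 mm carry a bar along y (10 mm thick in x, top at z = 200 mm), on which the skimmer hangs at x = 0, y = 0 between two small ears (20 mm apart, up to z = 210 mm).
- rack: Wooden utensil rack, fixed, 300 mm wide in y. Origin on its underside, straight below the middle of the rail; x points to its back, z up. The rail runs along y at x = 0, 10 mm thick. Side panels at y = +-143 mm (14 mm thick, x from 8 to 76 mm). With the skimmer home, its grip's centre is at x about -12, z = 242 mm and its head's bottom at z = 44 mm.
- rack_notch (a point): Nominal place of the red saddle's notch floor on the rail: rack x = 0, y = 0, z = 200 mm. Notch 18 mm wide in y; flat cheeks 22 mm long at either side, 8 mm higher than the floor. The saddle (stiff, 20 N) really stands up to 7 mm to either side of here along y, not reported: a hook set down on a cheek stops 8 mm too high; lift, shift and try again.
- rack_shelf (a point): Middle of the lower front edge of the shelf board over the rail: rack x = +8, z = 315 mm. The board runs back to x = +78 mm, with a wire gallery on its front edge (to z = 345 mm) and small pots (to z = 432 mm). It bars a gripper from coming straight down on the grip: tilt it 25 to 45 degrees, wrist toward the rack's front (-x).
- rack_guard (a point): Middle of the guard wire that runs along y in front of the hanging heads, 6 mm thick: rack x = -32, z = 85 mm. Bring the skimmer in from the front with its head's bottom above the wire (95 mm or more) and its hook above the rail but under the shelf (lifted 51 to 70 mm above home), then lower it.
- turner_head (a point): Centre of the head of the black slotted turner (head 50 mm wide, 62 tall, 4 thick), which hangs loose on the rail by the same kind of hook, 70 mm to one side of the rack's middle; nothing of it is more than 135 mm above this point.
- strainer_head (a point): Centre of the head of the copper-rimmed round strainer (50 mm across, 6 thick), which hangs loose on the rail likewise, 70 mm to the other side (the two may have changed sides); nothing of it is more than 134 mm above this point. The free gap between both heads is 90 mm.
Mind the look-alikes: they are no part of the job. What is shaped like the stand but green is not meant.

How it is judged:
By the outcome, as a careful person would: the job done as asked, in the order asked, and still so for the second after the job is handed in, with the robot touching nothing.
It also fails if it takes over 48 s, if anything falls off the work surface, if the arm or the gripper's body presses on something with over 40 N, if the wrist force passes 120 N, or if a joint passes its speed limit or range.

## Working session

There is one attempt and no reset: what is moved stays moved. The work goes in short steps, Python scripts to look and compute and a tool call to move; the robot and the scene stay as the last step left them, time stands still between calls to the robot, and variables do not carry over. Pictures are saved under pics/ and viewed, at most 10 in all, crops included, and the job is handed in when it is done.

Besides the shell and the picture viewer there is one more tool, called after "Call:" as name(argument=value, ...), one argument or row to a line, values as JSON. apply_moves: Moves the arm, as the interface text tells. Its arguments: {"type":"object","properties":{"commands":{"type":"array","items":{"type":"array","items":{"type":"number"}}},"force":{"type":"number"}},"required":["commands"]}

```bash
mkdir -p pics
cat > h.py <<'E'
import numpy as np, cv2
from plant import env
def cap(n):
    c=env.capture(n); z=c["z_map"].astype(float); K=c["mtx"]; h,w=z.shape
    u,v=np.meshgrid(np.arange(w),np.arange(h))
    P=np.stack([(u-K[0,2])/K[0,0]*z,-(v-K[1,2])/K[1,1]*z,-z],-1)
    W=P@c["pose"][:3,:3].T+c["pose"][:3,3]; W[z==0]=np.nan
    return c["pixels"],W
def save(n,px,crop=None,s=1):
    if crop: px=px[crop[1]:crop[3],crop[0]:crop[2]]
    cv2.imwrite("pics/"+n,cv2.resize(px[...,::-1],None,fx=s,fy=s,interpolation=cv2.INTER_CUBIC))
E
python3 - <<'E'
from h import *
for n in("side","top"):
    c=env.capture(n); print(n,c["mtx"],c["pose"])
    px,W=cap(n); save(n+"0.png",px,s=1.4); np.savez(n+"0.npz",px=px,W=W)
print(env.observe())
E
```

```text
side [[465.84255774   0.         277.62492964]
 [  0.         465.84255774 208.7110596 ]
 [  0.           0.           1.        ]] [[ 0.95959395  0.09415336 -0.26516899  0.25309088]
 [-0.28137882  0.32885953 -0.9014862  -0.96161117]
 [ 0.0023254   0.93967364  0.34206438  0.59969582]
 [ 0.          0.          0.          1.        ]]
top [[420.95803881   0.         285.89742586]
 [  0.         420.95803881 215.80307809]
 [  0.           0.           1.        ]] [[ 0.01220025  0.99779758 -0.06520077  0.50148046]
 [-0.999882    0.01278246  0.00851982  0.11678747]
 [ 0.00933448  0.06508913  0.99783579  1.22835646]
 [ 0.          0.          0.          1.        ]]
{'time': 0.2, 'qpos': array([ 1.07219930e+00,  2.59076248e-01,  1.53560686e+00, -1.21743137e-05,
        1.34804786e+00, -2.02801610e-01]), 'qvel': array([ 0.00057648, -0.00237621, -0.00298046,  0.00041312, -0.00133693,
        0.00031333]), 'effort': array([ 2.99651183e-03, -4.45936131e+01, -2.90543854e+01, -3.02198769e-04,
        8.85697722e-03,  1.68221891e-05]), 'tool_pos': array([0.16016408, 0.52585527, 0.24480942]), 'orientation': array([-1.89960668e-04,  1.47357760e-01,  9.89083094e-01, -5.36550088e-04]), 'ft_force': array([-0.25791571, -0.3221618 ,  0.50798595]), 'ft_torque': array([-0.00389931, -0.00600952, -0.02170456]), 'finger_force': 0.0, 'opening': 0.08548053989816075}
```

View pics/side0.png

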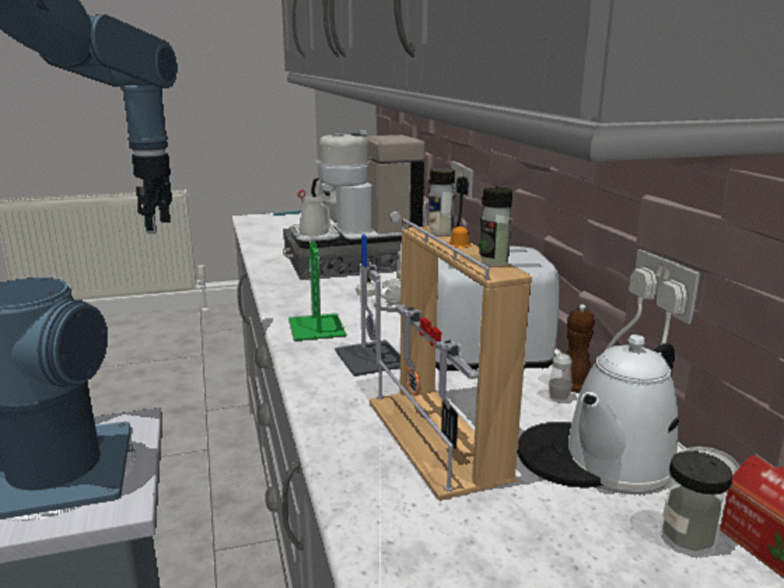

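View pics/top0.png

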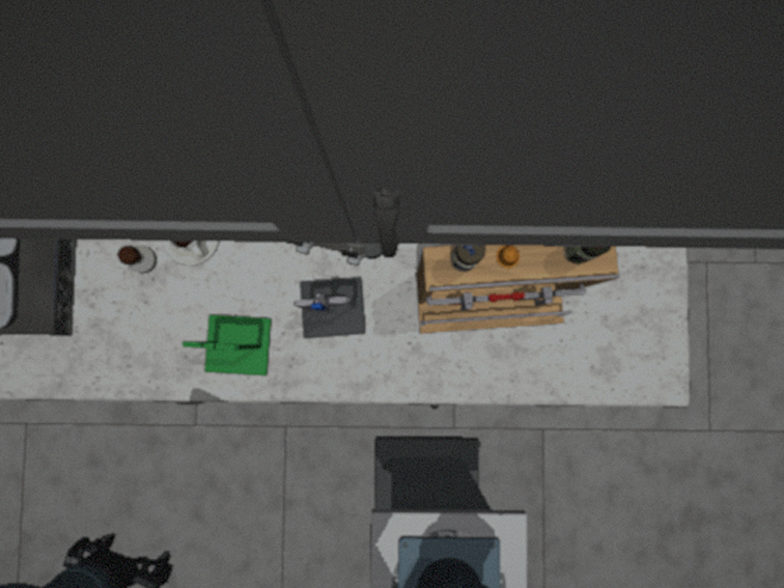

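The side picture shows the rack (about 450,370 at 1.4x), the dark stand with the blue grip (365,250) and the green look-alike. The top picture shows the blue grip at about (318,305), the dark base around (333,307), the red saddle at (506,296) and the shelf edge at y≈285.

Run:
```python
from h import *
np.set_printoptions(precision=4,suppress=True)
for n in("side","top"):
    d=np.load(n+"0.npz"); px,W=d["px"].astype(int),d["W"]
    save(n+"_crop.png",d["px"],(235,140,390,365) if n=="side" else (195,165,450,250),2.6 if n=="side" else 3.1)
    r,g,b=px[...,0],px[...,1],px[...,2]
    def rep(name,m,lo=None):
        m=m&np.isfinite(W[...,0])
        if lo is not None:
            for i in range(3): m&=(W[...,i]>lo[0][i])&(W[...,i]<lo[1][i])
        p=W[m]
        if len(p)<5: print(n,name,len(p)); return
        print(n,name,len(p),"med",np.median(p,0),"p2",np.percentile(p,2,0),"p98",np.percentile(p,98,0))
        c=p-p.mean(0); 
        e,v=np.linalg.eigh(np.cov(c[:,:2].T)); print("   xy axis",v[:,1],np.sqrt(e), "deg",np.degrees(np.arctan2(v[1,1],v[0,1])))
        return m
    rep("blue",(b>g+50)&(b>r+60),((.3,-.3,.02),(.8,.5,.5)))
    rep("red",(r>g+80)&(r>b+80),((.3,-.3,.12),(.8,.2,.3)))
    rep("wood",(r>b+60)&(g>b+20)&(r-g<90),((.3,-.4,.0),(.8,.2,.5)))
    rep("woodtop",(r>b+60)&(g>b+20)&(r-g<90),((.3,-.4,.3),(.8,.2,.36)))
    rep("woodbase",(r>b+60)&(g>b+20)&(r-g<90),((.3,-.4,.0),(.8,.2,.03)))
    rep("standbase",(r<90)&(abs(r-b)<25)&(abs(r-g)<20),((.3,.05,.003),(.7,.35,.03)))
    rep("copper",(r>g+30)&(r>b+40),((.3,-.3,.03),(.8,.2,.14)))
    rep("orange cup z", np.isfinite(W[...,0]),((.4,-.4,.5),(.8,.6,1.1)))
```

```text
side blue 73 med [0.5542 0.2352 0.2408] p2 [0.5499 0.2299 0.2096] p98 [0.5578 0.2434 0.2692]
   xy axis [-0.2209  0.9753] [0.0023 0.0034] deg 102.76435990882172
side red 62 med [ 0.5771 -0.0848  0.2049] p2 [ 0.5711 -0.1124  0.184 ] p98 [ 0.5831 -0.0537  0.207 ]
   xy axis [-0.0831  0.9965] [0.003  0.0203] deg 94.76395400231945
side wood 3203 med [ 0.584  -0.0969  0.0107] p2 [ 0.526  -0.2311  0.0077] p98 [0.652  0.0493 0.343 ]
   xy axis [-0.0762  0.9971] [0.0356 0.084 ] deg 94.36879684380506
side woodtop 900 med [ 0.6206 -0.1045  0.3251] p2 [ 0.5817 -0.23    0.3217] p98 [0.6596 0.051  0.3503]
   xy axis [-0.11    0.9939] [0.0188 0.0818] deg 96.31339606740978
side woodbase 2237 med [ 0.5667 -0.098   0.01  ] p2 [ 0.5244 -0.232   0.0075] p98 [0.647  0.0483 0.0124]
   xy axis [-0.0023  1.    ] [0.0323 0.0835] deg 90.13163845803543
side standbase 688 med [0.5565 0.2291 0.0079] p2 [0.5084 0.1385 0.0038] p98 [0.6802 0.2948 0.0179]
   xy axis [-0.7493  0.6622] [0.0349 0.0455] deg 138.53245924541682
side copper 79 med [ 0.5751 -0.0229  0.0768] p2 [ 0.5713 -0.039   0.0372] p98 [0.6218 0.0575 0
[... 731 characters left out ...]
98515697
top woodtop 1182 med [ 0.616  -0.0522  0.3271] p2 [ 0.5929 -0.2149  0.3235] p98 [0.6455 0.0686 0.3551]
   xy axis [-0.0068  1.    ] [0.0156 0.0783] deg 90.39001133177617
top woodbase 323 med [ 0.5666 -0.0966  0.0118] p2 [ 0.5263 -0.2218  0.0068] p98 [0.6123 0.0564 0.0166]
   xy axis [-0.0717  0.9974] [0.0252 0.087 ] deg 94.11193275906733
top standbase 1506 med [0.561  0.2406 0.0102] p2 [0.512  0.1807 0.0054] p98 [0.6319 0.3082 0.0179]
   xy axis [-0.7482  0.6635] [0.0361 0.0411] deg 138.4338104763767
top copper 3
top orange cup z 97218 med [0.6226 0.1181 0.9165] p2 [ 0.614  -0.1895  0.5795] p98 [0.6235 0.4295 1.0333]
   xy axis [-0.0061  1.    ] [0.0045 0.1485] deg 90.35091618055928
```

View pics/side_crop.png

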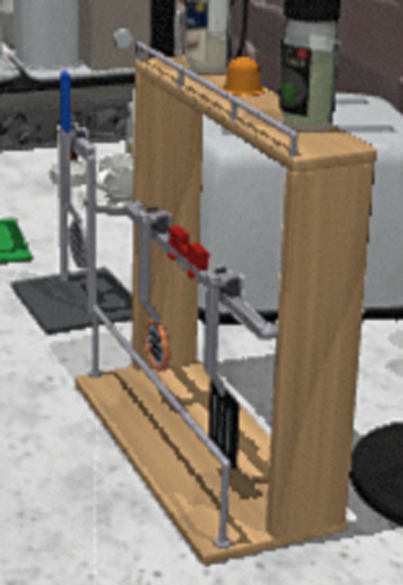

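View pics/top_crop.png

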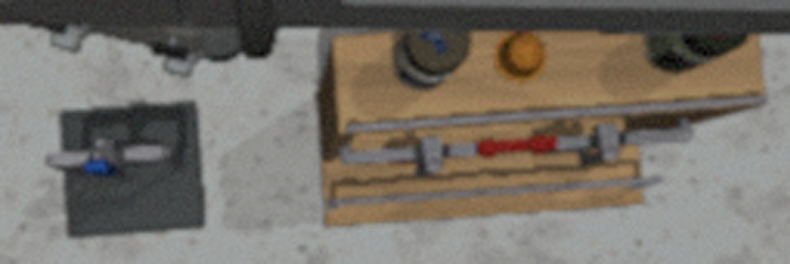

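The side crop shows the strainer on the left/far side (about 158,345) and the turner on the right/near side (222,425), with the red saddle between them at (187,248). The top crop shows the saddle with its notch at about (515,146) and the rack turned by a few degrees.

Run:
```python
from h import *
np.set_printoptions(precision=4,suppress=True)
def line(p,name):
    vx,vy,x0,y0=cv2.fitLine(p[:,:2].astype(np.float32),cv2.DIST_HUBER,0,.003,.001).ravel()
    if vy<0: vx,vy=-vx,-vy
    print(name,len(p),"yaw",np.degrees(np.arctan2(-vx,vy)),"pt",x0,y0,"zmed",np.median(p[:,2]),"y range",p[:,1].min(),p[:,1].max())
for n in("side","top"):
    d=np.load(n+"0.npz"); px,W=d["px"].astype(int),d["W"]
    r,g,b=px[...,0],px[...,1],px[...,2]; grey=(abs(r-g)<22)&(abs(r-b)<30)
    ok=np.isfinite(W[...,0])
    box=lambda lo,hi:ok&np.all((W>lo)&(W<hi),-1)
    line(W[box((.55,-.25,.185),(.61,.08,.215))&grey],n+" rail")
    line(W[box((.55,-.25,.185),(.61,.08,.215))&(r>g+80)],n+" red")
    line(W[box((.51,-.21,.07),(.57,.05,.1))&grey],n+" guard")
    line(W[box((.56,-.25,.335),(.62,.08,.355))],n+" gallery")
    wood=(r>b+50)&(g>b+15)
    for nm,lo,hi in(("base",(.5,-.3,.002),(.7,.1,.018)),("shelf",(.55,-.3,.315),(.72,.1,.333))):
        p=W[box(lo,hi)&wood]; R=cv2.minAreaRect(p[:,:2].astype(np.float32)); print(n,nm,R,np.median(p[:,2]))
    p=W[box((.48,.16,.0),(.66,.33,.02))&(g<95)&grey]; R=cv2.minAreaRect(p[:,:2].astype(np.float32)); print(n,"stand",R,np.median(p[:,2]))
    m=box((.48,.16,.19),(.66,.33,.215))&grey; line(W[m],n+" bar")
    p=W[box((.48,.16,.215),(.66,.33,.3))]; print(n,"grip",np.median(p,0),p.min(0),p.max(0))
    p=W[box((.5,-.2,.02),(.65,.06,.12))&((r>g+30)&(r>b+50)|(g<60))&~wood]; 
    for s in(-1,1):
        q=p[(p[:,1]+.08)*s>0]; 
        if len(q): print(n,s,"head",len(q),np.median(q,0),q.min(0),q.max(0))
    q=W[box((.5,-.6,.4),(.9,.6,.8))]; print("cup minz",np.percentile(q,[0.5,2,5],axis=0))
```

```text
side rail 484 yaw 4.999191 pt 0.57846415 -0.10892354 zmed 0.19147344726653948 y range -0.22521250793554892 0.0658434551521434
side red 58 yaw 5.3865166 pt 0.57802176 -0.09033818 zmed 0.20516114045862996 y range -0.11325310407080302 -0.05174694586201434
side guard 177 yaw 4.9831057 pt 0.546789 -0.09403066 zmed 0.08532498039318315 y range -0.20888604915859832 0.04822154327131867
side gallery 283 yaw 3.3528552 pt 0.59154403 -0.06716493 zmed 0.34167291560780405 y range -0.2278099653546094 0.06280845054821493
side base ((0.5910696387290955, -0.08497773110866547), (0.12880448997020721, 0.2994529902935028), 4.550273418426514) 0.009983249957868423
side shelf ((0.6208280920982361, -0.08400735259056091), (0.06920955330133438, 0.29829543828964233), 4.481647968292236) 0.32476173732498737
side stand ((0.5662914514541626, 0.23922349512577057), (0.11934857070446014, 0.12818565964698792), 4.728808879852295) 0.00780937752156885
side bar 90 yaw 8.9315 pt 0.5648807 0.23095873 zmed 0.198065565025724 y range 0.19675244285212545 0.2904111601964976
side grip [0.5532 0.2361 0.2438] [0.5489 0.2292 0.2154] [0
[... 981 characters left out ...]
470886), (0.06492882966995239, 0.29733964800834656), 5.81109094619751) 0.32691002720109363
top stand ((0.5713073015213013, 0.24758145213127136), (0.12114723771810532, 0.12771746516227722), 4.989100456237793) 0.010168520849124008
top bar 173 yaw 4.84185 pt 0.57066405 0.24681519 zmed 0.2011673870405959 y range 0.20148625836082018 0.2974617035493777
top grip [0.5571 0.2447 0.2694] [0.5527 0.2379 0.2173] [0.562  0.2538 0.274 ]
top -1 head 7 [ 0.5871 -0.1311  0.0857] [ 0.5849 -0.1696  0.0795] [ 0.5904 -0.1235  0.1164]
top 1 head 3 [ 0.5724 -0.0095  0.1171] [ 0.5723 -0.0105  0.1085] [ 0.5756 -0.0068  0.1178]
cup minz [[ 0.5848 -0.2892  0.4299]
 [ 0.6047 -0.2548  0.5474]
 [ 0.6146 -0.2127  0.5615]]
```

```bash
cat >> h.py <<'E'
from scipy.spatial.transform import Rotation as R
def Rt(yaw,t):
    y=np.radians(yaw);t=np.radians(t)
    z=np.array([np.sin(t)*np.cos(y),np.sin(t)*np.sin(y),-np.cos(t)]); yy=np.array([-np.sin(y),np.cos(y),0])
    return np.stack([np.cross(yy,z),yy,z],1)
def cur():
    o=env.observe(); q=o["orientation"]; return o,R.from_quat([q[1],q[2],q[3],q[0]])
def rv(yaw,t):
    o,r=cur(); return (R.from_matrix(Rt(yaw,t))*r.inv()).as_rotvec()
E
python3 - <<'E'
from h import *
print(rv(4.8,40),cur()[1].as_matrix())
# gripper blob bias at start
for n in("side","top"):
    d=np.load(n+"0.npz");W=d["W"]
    m=np.all((W>(.06,.42,.225))&(W<(.26,.63,.27)),-1); p=W[m]
    ax=np.array([.291,.956]); s=(p[:,:2]-[.160,.526])@ax; t=(p[:,:2]-[.160,.526])@[-.956,.291]
    print(n,len(p),np.histogram(s,12,(-.07,.07))[0],"s",s.min(),s.max(),"t",t.min(),t.max(),"z",p[:,2].min())
E
```

```text
[-0.07325205 -0.69859855  0.36433273] [[-9.56571309e-01  2.91497934e-01 -5.33903408e-04]
 [ 2.91498342e-01  9.56570805e-01 -1.00540088e-03]
 [ 2.17644132e-04 -1.11736960e-03 -9.99999352e-01]]
side 137 [10 59  3  0  0  0  0  0  2 57  6  0] s -0.06583871977112066 0.052136889213315725 t -0.013760392576143669 0.011463068221983301 z 0.24091084233631266
top 90 [ 0 17 21  0  0  0  0  0  0 29 20  3] s -0.05326445865930018 0.05944266392494576 t -0.013940682855452257 0.007857796202288315 z 0.24357624553858082
```

Call:
apply_moves(
  commands=[
    [0,0,50,0,0,0,0],
    [40,-30,85,-0.01,-0.09,0.05,0],
    [80,-70,95,-0.02,-0.2,0.1,0],
    [125,-110,95,-0.03,-0.3,0.16,0],
    [170,-150,95,-0.04,-0.4,0.21,0],
    [215,-190,95,-0.05,-0.5,0.26,0],
    [260,-230,90,-0.06,-0.6,0.31,0],
    [300,-265,87,-0.073,-0.699,0.364,0],
    [322,-290,85,-0.073,-0.699,0.364,0],
    [322,-290,85,-0.073,-0.699,0.364,0],
    [322,-290,85,-0.073,-0.699,0.364,0],
    [322,-290,85,-0.073,-0.699,0.364,0],
  ],
)

```text
time: 1.7
tool_pos: [0.4818, 0.2371, 0.3305]
orientation: [0.342, -0.04, 0.939, 0.015]
ft_force: [0.3, 0.1, 0.2]
opening: 0.0855
finger_force: 0.0
```

Run:
```python
from h import *
np.set_printoptions(precision=4,suppress=True)
o,r=cur(); print(o["tool_pos"],r.as_matrix(),o["qpos"])
for n in("side","top"):
    px,W=cap(n); save(n+"1.png",px,(170,70,420,280),3); np.savez(n+"1.npz",px=px,W=W)
    p=W.reshape(-1,3); p=p[np.isfinite(p[:,0])]; L=(p-o["tool_pos"])@r.as_matrix()
    m=(np.abs(L[:,0])<.03)&(np.abs(L[:,1])<.08)&(L[:,2]>-.03)&(L[:,2]<.03); L=L[m]; a=L[:,1]<0
    for q in(L[a],L[~a]): print(n,len(q),np.percentile(q,3,0),np.percentile(q,97,0))
    r_,g,b=[px[...,i].astype(int) for i in range(3)]
    q=W[(b>g+50)&(b>r_+60)&(W[...,0]>.4)&(W[...,2]<.3)]; print(n,"blue",len(q),np.median(q,0),q.min(0),q.max(0))
```

```text
[0.4818 0.2371 0.3305] [[-0.7629 -0.0857  0.6408]
 [-0.0647  0.9963  0.0562]
 [-0.6433  0.0014 -0.7656]] [ 0.3609 -0.1419  1.9529 -0.2834  0.6701 -1.1327]
side 99 [-0.0088 -0.0589 -0.0291] [ 0.0119 -0.0473  0.0004]
side 27 [-0.0093  0.0368 -0.0279] [ 0.0119  0.0465 -0.0007]
side blue 72 [0.5538 0.2355 0.2411] [0.55   0.2295 0.2086] [0.5585 0.2477 0.2705]
top 63 [-0.0153 -0.0535 -0.0291] [-0.0049 -0.0416 -0.0016]
top 83 [-0.0141  0.0451 -0.0294] [0.0054 0.0583 0.0006]
top blue 17 [0.5572 0.2449 0.2719] [0.5548 0.2403 0.2687] [0.5596 0.2512 0.2745]
```

View pics/top1.png

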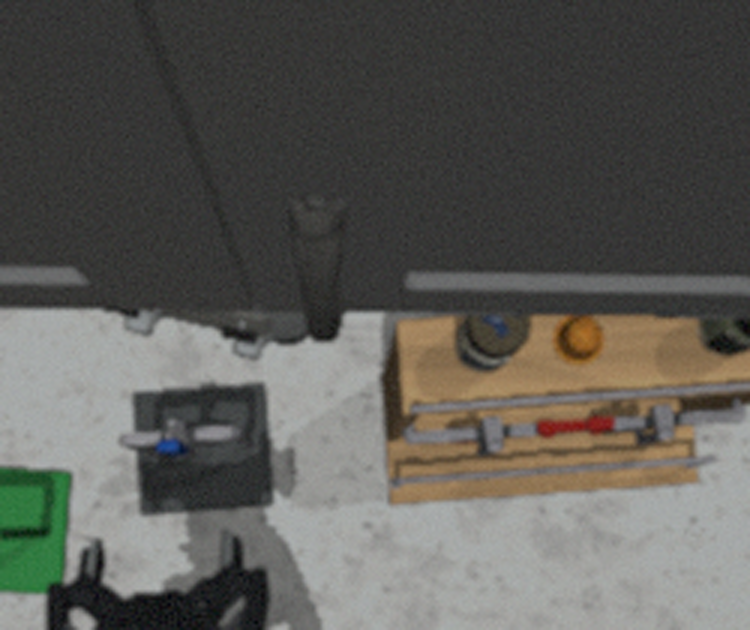

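The top picture shows the open fingers at about (90,560) and (230,545), lined up either side of the blue grip (170,447). The approach is clear.

Call:
apply_moves(
  commands=[
    [20,2,-24,0,0,0,0],
    [40,3.5,-48,0,0,0,0],
    [60,5,-70,0,0,0,0],
    [70,6,-83,0,0,0,0],
    [77,6.5,-90,0,0,0,0],
    [77,6.5,-90,0,0,0,0],
    [77,6.5,-90,0,0,0,0.5],
    [77,6.5,-90,0,0,0,0.65],
  ],
  force=30,
)

```text
time: 2.8
tool_pos: [0.5593, 0.2428, 0.2413]
orientation: [0.343, -0.039, 0.939, 0.015]
ft_force: [0.6, -0.1, -0.5]
opening: 0.0518
finger_force: 0.0
```

Run:
```python
from h import *
np.set_printoptions(precision=4,suppress=True)
o,r=cur(); M=r.as_matrix(); print(o["tool_pos"],o["opening"])
for n in("side","top"):
    px,W=cap(n); save(n+"2.png",px,(230,150,330,230) if n=="side" else (180,165,290,245),6)
    r_,g,b=[px[...,i].astype(int) for i in range(3)]
    L=(W-o["tool_pos"])@M
    B=(b>g+40)&(b>r_+50)&(W[...,0]>.4)&(W[...,2]<.3); print(n,"blue",B.sum(),np.median(L[B],0),np.percentile(L[B],[3,97],axis=0))
    D=(np.abs(L)<(.03,.06,.03)).all(-1)&(g<70)&~B
    for s in(-1,1):
        q=L[D&(L[...,1]*s>0)]
        if len(q): print(s,len(q),np.percentile(q,[3,97],axis=0))
```

```text
[0.5593 0.2428 0.2413] 0.051801073478111324
side blue 31 [ 0.0194 -0.0055  0.0125] [[ 0.0123 -0.0108  0.0015]
 [ 0.0257  0.0027  0.0214]]
-1 64 [[-0.0044 -0.0441 -0.0273]
 [ 0.0198 -0.0063  0.0238]]
1 13 [[-0.0076  0.0219 -0.0219]
 [ 0.0119  0.0277  0.0049]]
top blue 27 [-0.0168  0.0036 -0.024 ] [[-0.0205 -0.0039 -0.0266]
 [-0.0062  0.011  -0.0162]]
-1 46 [[-0.0159 -0.0349 -0.0286]
 [ 0.0123 -0.0021  0.0201]]
1 50 [[-0.0159  0.0037 -0.0296]
 [ 0.0211  0.0365  0.0163]]
```

View pics/side2.png

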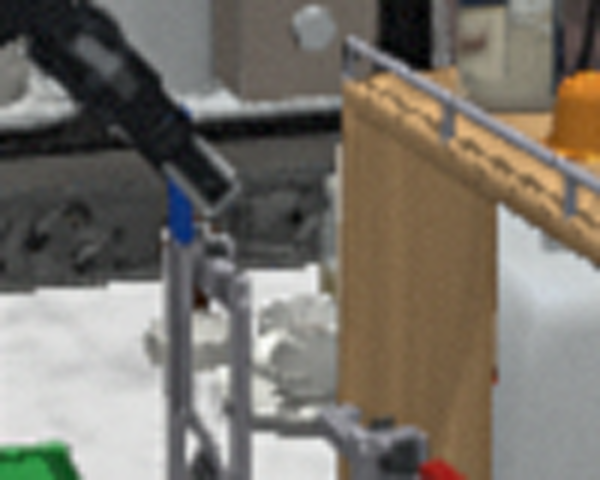

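The side crop shows the near finger pad across the blue grip (180,200), above the hook, and roughly centred. I'll correct y slightly and close.

Call:
apply_moves(
  commands=[
    [0,1.5,0,0,0,0,0.5],
    [0,1.5,0,0,0,0,0.75],
    [0,1.5,0,0,0,0,0.85],
    [0,1.5,0,0,0,0,1],
    [0,1.5,0,0,0,0,1],
    [0,1.5,0,0,0,0,1],
    [0,1.5,0,0,0,0,1],
  ],
  force=60,
)

```text
time: 3.78
tool_pos: [0.5594, 0.2442, 0.2405]
orientation: [0.342, -0.039, 0.939, 0.015]
ft_force: [-1.5, -0.1, 1.5]
opening: 0.0173
finger_force: 58.6
```

Call:
apply_moves(
  commands=[
    [0,0,10,0,0,0,1],
    [0,0,25,0,0,0,1],
    [0,0,42,0,0,0,1],
    [0,0,60,0,0,0,1],
    [0,0,62,0,0,0,1],
    [-20,-2,62,0,0,0,1],
    [-45,-4,62,0,0,0,1],
    [-70,-6,62,0,0,0,1],
    [-90,-8,62,0,0,0,1],
    [-100,-30,62,0,0,0,1],
    [-100,-60,62,0,0,0,1],
    [-100,-60,62,0,0,0,1],
  ],
)

```text
time: 5.28
tool_pos: [0.4583, 0.1826, 0.3018]
orientation: [0.342, -0.038, 0.939, 0.015]
ft_force: [-0.1, -1.0, -0.3]
opening: 0.017
finger_force: 58.9
```

Call:
apply_moves(
  commands=[
    [0,-25,0,0,0,0,1],
    [0,-55,0,0,0,0,1],
    [0,-85,0,0,0,0,1],
    [0,-115,0,0,0,0,1],
    [0,-145,0,0,0,0,1],
    [0,-175,0,0,0,0,1],
    [0,-205,0,0,0,0,1],
    [0,-235,0,0,0,0,1],
    [0,-255,0,0,0,0,1],
    [0,-262,0,0,0,0,1],
    [0,-262,0,0,0,0,1],
    [0,-262,0,0,0,0,1],
    [0,-262,0,0,0,0,1],
  ],
)

```text
time: 6.9
tool_pos: [0.4593, -0.0769, 0.3023]
orientation: [0.342, -0.04, 0.939, 0.015]
ft_force: [0.4, -0.6, -0.9]
opening: 0.0173
finger_force: 59.0
```

```bash
cat > m.py <<'E'
from h import *
import sys
np.set_printoptions(precision=4,suppress=True)
def meas(tag,crop=None):
    o,r=cur(); M=r.as_matrix(); print(o["tool_pos"],M[:,1],o["ft_force"])
    for n in("side","top"):
        px,W=cap(n); np.savez(n+tag+".npz",px=px,W=W)
        if crop: save(n+tag+".png",px,crop[n],crop["s"])
        r_,g,b=[px[...,i].astype(int) for i in range(3)]
        L=(W-o["tool_pos"])@M
        m=(r_>g+80)&(r_>b+80)&np.all((W>(.55,-.2,.17))&(W<(.61,.05,.22)),-1)
        q=W[m]; y=q@np.array([-.0837,.9965,0])
        print(n,"red",m.sum(),"med",np.median(q,0),"y'",np.percentile(y,[0,3,97,100]),"mid",(np.percentile(y,3)+np.percentile(y,97))/2)
        B=(b>g+40)&(b>r_+50)&np.all(np.abs(L)<(.05,.03,.05),-1)
        print(n,"blue L",B.sum(),np.percentile(L[B],[3,50,97],axis=0).ravel(),"W",np.median(W[B],0))
        D=np.all(np.abs(L)<(.025,.06,.03),-1)&(g<90)&~B
        print(n,"fing",np.percentile(L[D],[3,97],axis=0).ravel())
if __name__=="__main__": meas(sys.argv[1],{"side":(240,100,390,300),"top":(230,150,450,310),"s":3})
E
python3 m.py 3
```

```text
[ 0.4593 -0.0769  0.3023] [-0.0856  0.9963  0.0013] [ 0.3546 -0.5625 -0.8851]
side red 100 med [ 0.5769 -0.0915  0.2023] y' [-0.162  -0.1605 -0.1021 -0.1009] mid -0.13133972937306276
side blue L 59 [-0.0169 -0.012  -0.0263  0.0181 -0.0087  0.0121  0.0258  0.0007  0.0224] W [ 0.4541 -0.0861  0.2814]
side fing [-0.0059 -0.0259 -0.0228  0.0125 -0.009   0.0097]
top red 59 med [ 0.5817 -0.076   0.2072] y' [-0.1527 -0.1507 -0.0963 -0.096 ] mid -0.12349080148798869
top blue L 24 [-0.0214 -0.0039 -0.0265 -0.0196  0.0021 -0.0244 -0.0167  0.0088 -0.0202] W [ 0.4579 -0.0747  0.3333]
top fing [-0.0188 -0.0179 -0.0292  0.0025  0.0249  0.0119]
```

Call:
apply_moves(
  commands=[
    [0,-6,0,0,0,0,1],
    [5,-11,0,0,0,0,1],
    [25,-9,0,0,0,0,1],
    [45,-8,0,0,0,0,1],
    [65,-6,0,0,0,0,1],
    [85,-4,0,0,0,0,1],
    [98,-3,0,0,0,0,1],
    [107,-2.5,0,0,0,0,1],
    [111,-2,0,0,0,0,1],
    [111,-2,0,0,0,0,1],
    [111,-2,0,0,0,0,1],
    [111,-2,0,0,0,0,1],
  ],
)

```text
time: 8.5
tool_pos: [0.57, -0.08, 0.3024]
orientation: [0.342, -0.039, 0.939, 0.015]
ft_force: [0.3, 0.3, -1.0]
opening: 0.0173
finger_force: 59.0
```

```bash
python3 m.py 4
```

```text
[ 0.57   -0.08    0.3024] [-0.0839  0.9965  0.0011] [ 0.2725  0.3495 -0.9915]
side red 23 med [ 0.5805 -0.11    0.201 ] y' [-0.1616 -0.1609 -0.1184 -0.1179] mid -0.1396617482393757
side blue L 54 [ 0.013  -0.0119  0.0019  0.0191 -0.0077  0.0128  0.0267 -0.0001  0.021 ] W [ 0.563  -0.088   0.2809]
side fing [-0.0235 -0.0332 -0.0222  0.017   0.0146  0.017 ]
  return _methods._mean(a, axis=axis, dtype=dtype,
  ret = um.true_divide(
Traceback (most recent call last):
  File "m.py", line 18, in <module>
    if __name__=="__main__": meas(sys.argv[1],{"side":(240,100,390,300),"top":(230,150,450,310),"s":3})
                             ~~~~^^^^^^^^^^^^^^^^^^^^^^^^^^^^^^^^^^^^^^^^^^^^^^^^^^^^^^^^^^^^^^^^^^^^^^
  File "m.py", line 13, in meas
    print(n,"red",m.sum(),"med",np.median(q,0),"y'",np.percentile(y,[0,3,97,100]),"mid",(np.percentile(y,3)+np.percentile(y,97))/2)
                                                    ~~~~~~~~~~~~~^^^^^^^^^^^^^^^^
IndexError: index -1 is out of bounds for axis 0 with size 0
```

View pics/side4.png

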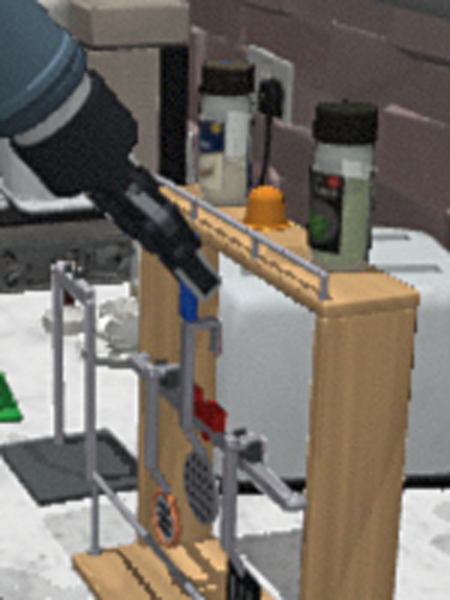

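View pics/top4.png

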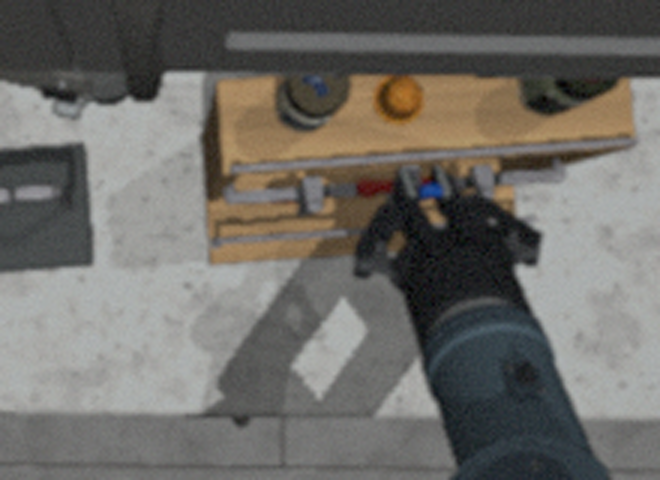

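The side picture shows the skimmer's hook (205,325) above the rail, the head (200,485) behind the guard wire between the strainer and turner, and the gripper clear of the gallery. The top picture agrees; the saddle is partly hidden under the fingers. Now I'll lower it.

Call:
apply_moves(
  commands=[
    [0,0.5,-12,0,0,0,1],
    [0,0.5,-24,0,0,0,1],
    [0,0.5,-34,0,0,0,1],
    [0,0.5,-42,0,0,0,1],
    [0,0.5,-48,0,0,0,1],
    [0,0.5,-48,0,0,0,1],
    [0,0.5,-50,0,0,0,1],
    [0,0.5,-52,0,0,0,1],
    [0,0.5,-54,0,0,0,1],
    [0,0.5,-55,0,0,0,1],
    [0,0.5,-56,0,0,0,1],
    [0,0.5,-56,0,0,0,1],
  ],
)

```text
time: 10.1
tool_pos: [0.5703, -0.0793, 0.2462]
orientation: [0.342, -0.039, 0.939, 0.015]
ft_force: [0.5, 0.2, -0.3]
opening: 0.0173
finger_force: 59.0
```

Call:
apply_moves(
  commands=[
    [0,0,-1,0,0,0,1],
    [0,0,-2,0,0,0,1],
    [0,0,-3,0,0,0,1],
    [0,0,-4,0,0,0,1],
    [0,0,-5,0,0,0,1],
    [0,0,-5,0,0,0,1],
  ],
)

```text
time: 10.85
tool_pos: [0.5703, -0.0794, 0.2412]
orientation: [0.342, -0.039, 0.939, 0.015]
ft_force: [-0.5, -0.1, -0.9]
opening: 0.0175
finger_force: 59.0
```

Call:
apply_moves(
  commands=[
    [0,0,-0.5,0,0,0,1],
    [0,0,-1,0,0,0,1],
    [0,0,-1.5,0,0,0,1],
    [0,0,-2,0,0,0,1],
    [0,0,-2,0,0,0,1],
  ],
)

```text
time: 11.48
tool_pos: [0.5707, -0.0795, 0.2404]
orientation: [0.343, -0.04, 0.938, 0.015]
ft_force: [-4.0, 2.1, 5.9]
opening: 0.0174
finger_force: 60.0
```

Run:
```python
from h import *
px,W=cap("side"); save("side5.png",px,(270,160,340,290),4.5)
o=env.observe(); print(o["tool_pos"],o["ft_force"])
```

```text
[ 0.57070502 -0.07943799  0.24041748] [-3.5540765   0.82737896  5.50639024]
```

View pics/side5.png

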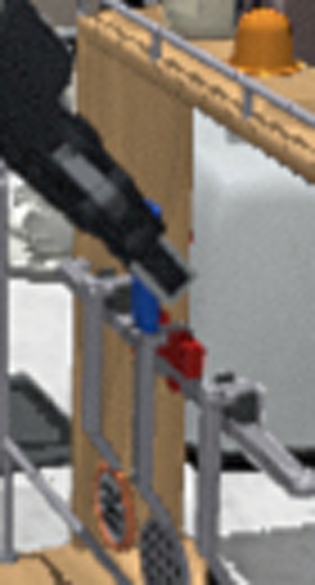

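The side crop shows the hook seated in the red saddle (170,350) with the skimmer between the strainer (115,510) and the turner's shaft (210,450). I'll press a touch more, ease off and release.

Call:
apply_moves(
  commands=[
    [0,0,-0.6,0,0,0,1],
    [0,0,-0.6,0,0,0,1],
    [0,0,-0.6,0,0,0,1],
  ],
)

```text
time: 11.9
tool_pos: [0.5709, -0.0795, 0.2404]
orientation: [0.343, -0.04, 0.938, 0.015]
ft_force: [-5.6, 0.7, 8.8]
opening: 0.0169
finger_force: 60.4
```

Call:
apply_moves(
  commands=[
    [0,0,1,0,0,0,1],
    [0,0,1.4,0,0,0,1],
    [0,0,1.4,0,0,0,1],
  ],
)

```text
time: 12.28
tool_pos: [0.5706, -0.0795, 0.2405]
orientation: [0.342, -0.039, 0.939, 0.015]
ft_force: [-0.2, 0.4, 3.3]
opening: 0.017
finger_force: 59.3
```

Call:
apply_moves(
  commands=[
    [0,0,0.3,0,0,0,1],
    [0,0,0.3,0,0,0,0.78],
    [0,0,0.3,0,0,0,0.72],
    [0,0,0.3,0,0,0,0.65],
    [0,0,0.3,0,0,0,0.55],
    [0,0,0.3,0,0,0,0.45],
    [0,0,0.3,0,0,0,0.45],
    [0,0,0.3,0,0,0,0.45],
  ],
  force=20,
)

```text
time: 13.28
tool_pos: [0.5703, -0.0794, 0.2404]
orientation: [0.342, -0.039, 0.939, 0.015]
ft_force: [0.3, 0.4, 0.3]
opening: 0.0471
finger_force: 0.0
```

Call:
apply_moves(
  commands=[
    [-4,-0.4,5,0,0,0,0.45],
    [-12,-1,14,0,0,0,0.45],
    [-24,-2,28,0,0,0,0.45],
    [-40,-3.5,48,0,0,0,0.45],
    [-65,-6,77,0,0,0,0.45],
    [-95,-8,100,0,0,0,0.45],
    [-130,-11,110,0,0,0,0.45],
    [-160,-14,110,0,0,0,0.45],
    [-160,-14,110,0,0,0,0.45],
    [-160,-14,110,0,0,0,0.45],
    [-160,-14,110,0,0,0,0.45],
    [-160,-14,110,0,0,0,0.45],
  ],
)

```text
time: 14.78
tool_pos: [0.4107, -0.0928, 0.3502]
orientation: [0.342, -0.04, 0.939, 0.016]
ft_force: [-0.5, 0.3, 0.2]
opening: 0.0471
finger_force: 0.0
```

Run:
```python
from h import *
px,W=cap("side"); save("side6.png",px,(240,130,360,330),3)
r,g,b=[px[...,i].astype(int) for i in range(3)]
q=W[(b>g+50)&(b>r+60)&(W[...,0]>.4)&(W[...,2]<.3)&(W[...,1]<.1)]; print(np.median(q,0),q.min(0),q.max(0))
```

```text
[ 0.56394868 -0.08837704  0.23982256] [ 0.55955425 -0.09463686  0.20641149] [ 0.5692713  -0.07615674  0.27082915]
```

View pics/side6.png

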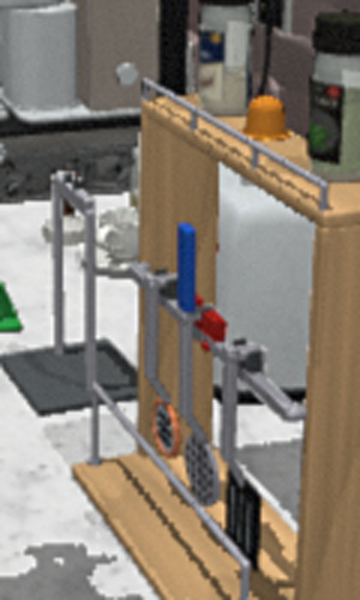

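The side picture shows the skimmer hanging upright in the saddle, with its grip at (187,265) and its head at (203,465). The strainer (165,428) and turner (240,515) are still in place, and the gripper is clear. The grip's z range is the same as on the stand, so the hook is fully home.

```bash
python3 -c "
from plant import env
print(env.sign_off())"
```

```text
the job is handed in; nothing more can be done
None
```

The skimmer hangs upright with its hook fully home in the red saddle's notch, the strainer and turner are still in place, and the job is handed in; the sign-off returned no verdict.

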